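Ready the magnifier lamp for filling the vitamin organizer

TASK

Get the ledge ready for filling the vitamin organizer: stand all the vitamin jars upright in the plywood tray. With the magnifier lamp still folded, spin its knurled brass collar until the underside of the lens is 180 mm above the ledge, then unfold the lamp from the post outwards, first the inner arm and only then the outer arm, so that the lens ends centred over the organizer, which stays where it is; do not disturb the mug, tumbler or teaspoon.

Things in the scene. Friction and masses are not known exactly. Their poses are not given: they have to be found in the camera images.
- lamp: Magnifier lamp screwed to the ledge: white foot 136 mm wide with an upright steel threaded post 15 mm thick, its top 261 mm above the ledge. A white hub 34 mm wide rides on the post under the brass collar; the inner arm swings on the hub, the outer arm with the lens on the inner arm's end, both level. Origin: on the post's axis at ledge height; x axis along the parked inner arm.
- collar_mid (a point): Centre of the knurled brass collar on the post's axis: 40 mm across, spanning 8 mm above and below this point; 22 mm below it is the inner arm's top. Turned counter-clockwise seen from above it climbs the post and lifts hub, arms and lens with it, clockwise lowers them, 8 mm a turn; about 0.07 N m; stays where left. Travel: 22 mm below to 14 mm above the wanted height.
- elbow_grip (a point): Middle (half height) of the upright black rubber thumb grip, a round stub 18 mm thick and 36 mm tall, on the pivot at the end of the inner arm, 150 mm from the post's axis. It belongs to the inner arm: move it round the post to swing the inner arm (with the outer arm on it). It is also the pivot axis of the outer arm.
- head_grip (a point): Middle (half height) of the upright black rubber thumb grip, a round stub 18 mm thick and 36 mm tall, on the far rim of the lens ring, 226 mm from the elbow pivot and 56 mm beyond the lens centre on the same line. Move it round the elbow to swing the outer arm.
- lens (a point): Centre of the underside of the round white lens ring (107 mm across, 16 mm thick, glass inside) at the end of the outer arm, 170 mm from the elbow pivot. Its height above the ledge is its z: 11 to 17 mm short of the wanted height at the start.
- inner (a joint): Angle of the inner arm (rad): 0 parked, stiff pivot (0.8 N m) that stays where left; grows as the arm swings counter-clockwise seen from above, stop at 2.7.
- outer (a joint): Opening of the outer arm (rad), pivot 0.15 N m, stays where left: 0 folded back, where it makes 35 degrees with the inner arm and lies on the counter-clockwise side of it; it grows as the outer arm swings clockwise seen from above about the elbow; 2.53 would be in line with the inner arm, stop at 2.5.
- organizer: White vitamin organizer, 56 x 182 x 29 mm, seven grey-lidded compartments in a row along its y axis. Origin: centre of its underside. Loose, 0.32 kg; leave it where it is.
- organizer_mid (a point): Centre of the organizer's top.
- tray: Open plywood tray fixed to the ledge, 215 mm (its x) by 175 mm (its y) outside, 32 mm high, walls and floor 5 mm thick. Origin: centre of its underside, z up. Has room for six jars, three along x at 66 mm centres by two along y at 86 mm centres.
- jar1: Squat amber vitamin jar with a wide white screw cap (20 mm tall, as wide as the jar), 52 mm across and 56 mm tall, 0.1 to 0.19 kg, heavy at the bottom, standing loose; origin at the centre of its underside, z towards the cap. May be absent (None).
- jar2: Squat amber vitamin jar with a wide white screw cap (20 mm tall, as wide as the jar), 52 mm across and 56 mm tall, 0.1 to 0.19 kg, heavy at the bottom, standing loose; origin at the centre of its underside, z towards the cap. May be absent (None).
- jar3: Squat amber vitamin jar with a wide white screw cap (20 mm tall, as wide as the jar), 58 mm across and 50 mm tall, 0.1 to 0.19 kg, heavy at the bottom, standing loose; origin at the centre of its underside, z towards the cap. May be absent (None).
- jar4: Squat amber vitamin jar with a wide white screw cap (20 mm tall, as wide as the jar), 58 mm across and 50 mm tall, 0.1 to 0.19 kg, heavy at the bottom, standing loose; origin at the centre of its underside, z towards the cap. May be absent (None).
- jar5: Squat amber vitamin jar with a wide white screw cap (20 mm tall, as wide as the jar), 52 mm across and 56 mm tall, 0.1 to 0.19 kg, heavy at the bottom, standing loose; origin at the centre of its underside, z towards the cap. May be absent (None).
- tumbler: Glass tumbler, 68 mm wide, 105 mm tall; bystander. Origin: centre of its underside.
- mug: White ceramic mug, 80 mm wide, 92 mm tall; bystander. Origin: centre of its underside.
- teaspoon: Steel teaspoon 135 mm long lying on the ledge; bystander.
There are look-alikes about, which are no part of the job. What is shaped like the jar3 but black is not meant. What is shaped like the jar4 but green is not meant.

How it is judged:
On the way, in this order (a step that is already met when the one before it is completed fails the run):
1. the lens is at its height, 180 mm, with both arms still folded (height (world z) of lens between 0.176 and 0.184 m and value of joint inner below 0.35 rad and value of joint outer below 0.3 rad), for 0.2 s.
2. the inner arm has been swung out with the outer arm still folded (value of joint inner above 0.6 rad and value of joint outer below 0.3 rad), for 0.2 s.
3. the outer arm has been unfolded and the lens is centred over the organizer (value of joint outer above 0.3 rad and horizontal distance between lens and organizer_mid below 0.03 m), for 0.2 s.
At the end, for the whole second after the job is handed in: Every jar stands upright (within 0.15 rad) and still on the floor of the tray; the underside of the lens is 180 mm above the ledge (within 4 mm); the lens centre is over the organizer's centre (within 30 mm, seen from above); the arms are at rest; the organizer is within 20 mm of where it was (all of step 3 and x of jar1 in the frame of tray between -0.0925 and 0.0925 m and y of jar1 in the frame of tray between -0.0725 and 0.0725 m and z of each of jar1, jar2, jar3, jar4, jar5 in the frame of tray below 0.015 m and angle between each of jar1, jar2, jar3, jar4, jar5's own z axis and vertical below 0.15 rad and linear speed of each of jar1, jar2, jar3, jar4, jar5 below 0.03 m/s and x of jar2 in the frame of tray between -0.0925 and 0.0925 m and y of jar2 in the frame of tray between -0.0725 and 0.0725 m and x of jar3 in the frame of tray between -0.0925 and 0.0925 m and y of jar3 in the frame of tray between -0.0725 and 0.0725 m and x of jar4 in the frame of tray between -0.0925 and 0.0925 m and y of jar4 in the frame of tray between -0.0725 and 0.0725 m and x of jar5 in the frame of tray between -0.0925 and 0.0925 m and y of jar5 in the frame of tray between -0.0725 and 0.0725 m and height (world z) of lens between 0.176 and 0.184 m and value of joint inner above 0.6 rad and distance of organizer from where it was at the start of the episode below 0.02 m and velocity of joint inner between -0.05 and 0.05 rad/s and velocity of joint outer between -0.05 and 0.05 rad/s); the robot touches nothing.
It fails at once if the mug, tumbler or teaspoon is moved more than 30 mm (distance of any of mug, tumbler, teaspoon from where it was at the start of the episode above 0.03 m).
It fails at once if the organizer is moved more than 30 mm (distance of organizer from where it was at the start of the episode above 0.03 m).
Of jar1, jar2, jar3, jar4, jar5 only 3 to 5 are there at a start; the rules pass over those that are not, and their reading is None.
At some moment in a run one of jar1, jar2, jar3, jar4, jar5 may be knocked a few centimetres aside while the robot is not near it.
It also fails if it takes over 210 s, if anything falls off the work surface, if the arm or the gripper's body presses on something with over 40 N, if the wrist force passes 120 N, or if a joint passes its speed limit or range.

ROBOT

A 7-joint arm with a two-finger parallel gripper is mounted at the origin on the work surface. World frame = base frame: x ahead of the robot, y to its left, z up, the work surface at z = 0. Lengths are in m, angles in rad, forces in N, time in s.
With the tool pointing down it reaches from about 0.4 to 0.85 m from the base axis. Payload 10.4 kg.
Tool frame: the origin (TCP) lies on the centre line of the jaws, within the pads' length; the fingertips stand r.finger_overhang ahead of it and the grasp point (between the pads) lies 5 mm behind it (r.finger_overhang is the distance from the TCP to the fingertips, in m); z points along the fingers, y is the line along which they close (so a half turn about z gives the same grasp; the last joint's range is limited). The gripper opens to 87 mm and grips with 3 to 60 N. Pads are 19 mm wide; open, the fingers measure 117 mm over their backs; the gripper's body (75 mm by 190 mm) begins 51 mm behind the grasp point.
Start: joints at [1.238, 0.332, -0.065, 1.46, 0.022, 1.35, -0.088], TCP at [0.191, -0.595, 0.237] pointing down, gripper open.
Joint ranges: [-2.6, 2.6], [-0.5, 2.12], [-1.47, 1.34], [0.16, 2.42], [-1.27, 4.41], [0.06, 2.06], [-2.6, 2.6]. Speed limits (rad/s): [2.22, 2.22, 2.79, 2.79, 3.14, 3.14, 3.14].

INTERFACE

Orientations are given as a unit quaternion [x, y, z, w].
In Python, from bench import read_state, viewer, r gives the robot as it stands.
- The arm moves only by the tool carry_out, never from a script. Its argument "moves" is a list of rows, each a list of 6 numbers: the shift along the tool's x, y, z in units of 40 mm (1.0 is 40 mm), then the turn, a rotation vector about the tool's x, y, z in units of 8 degrees (1.0 is 8 degrees). A call has 1 to 20 rows; each row shifts and turns the commanded pose from where the row before left it, along the tool's axes as they then stand; what a row does not reach is not made up. A row lasts 1/8 s, in which the tool goes at most 62.5 mm and 10.7 degrees, less where a joint would pass 70% of its speed; a pose out of reach is approached as far as the arm can. A call is refused whole if a number of a shift passes 1 or a number of a turn 1, either way. A call with a gripper value outside its range is refused whole. "fingers" is the finger opening in mm, from 0 to 87, set as the call begins (left out, the last holds). The fingers move at their own pace and stop on an object; "force" is the grip in N (left out, the last holds). Time passes only in rows, so rows that do not move let the fingers close. It gives the time, the measured TCP pose, the force, the opening and the grip force at its end, in the units of the state.
- read_state(): the state, without advancing time (a new reading comes with each control period).
- viewer.camera(name): name is "scene" or "side" or "wrist"; returns a dict with "pixels" (480x640x3 uint8, red, green, blue), "range_z" (480x640 float32, m along the optical axis (not along the pixel's ray), 0 where there is no reading), "fx", "fy", "cx", "cy" (pixels), "xyz" and "orientation" of the camera in the world. Camera axes: x right, y down, z forward; pixel columns grow to the right and rows downward; lengths in m; the calibration is good to about 2 mm. The wrist camera is an equidistant fisheye: a pixel r from the principal point sees the ray r / f radians off the axis. A picture is of the moment at which its call begins.
- r.close_job(): hands the job in; it is judged then, once.
The state is a dict: "time": time; "joint_positions": joint angles; "joint_vel": joint speeds; "joint_torque": joint torques, N m; "ee_pos": TCP position; "eef_rot": TCP orientation; "ft_force": force on the tool from outside, world axes, zero at the start; "torque": the same for the moment, N m; "width": finger opening in m; "grip_force": force on a finger pad.
Only numpy, scipy, OpenCV 4.12 (cv2) and the standard library are available. Lean on these libraries where they do the work, as an engineer would, in place of code of your own. Each camera call takes 0.05 s, during which the arm holds its last target. There are 200 camera calls.

## Working session

There is one attempt and no reset: what is moved stays moved. The work goes in short steps, Python scripts to look and compute and a tool call to move; the robot and the scene stay as the last step left them, time stands still between calls to the robot, and variables do not carry over. Pictures are saved under pics/ and viewed, at most 14 in all, crops included, and the job is handed in when it is done.

Besides the shell and the picture viewer there is one more tool, called after "Call:" as name(argument=value, ...) on one line, values as JSON. carry_out: Moves the arm, as the interface text tells. Its arguments: {"type":"object","properties":{"moves":{"type":"array","items":{"type":"array","items":{"type":"number"}}},"fingers":{"type":"number"},"force":{"type":"number"}},"required":["moves"]}

```bash
ls; mkdir -p pics
python3 - <<'E'
from bench import read_state, viewer, r
import cv2,numpy as np,pickle
s=read_state(); print({k:np.round(v,3) for k,v in s.items()}, r.finger_overhang)
ims=[]
for n in ("scene","side","wrist"):
    c=viewer.camera(n); pickle.dump(c,open(f"pics/{n}0.pkl","wb"))
    print(n,c["fx"],c["fy"],c["cx"],c["cy"],np.round(c["xyz"],3),np.round(c["orientation"],4))
    cv2.imwrite(f"pics/{n}0.png",c["pixels"][:,:,::-1])
E
```

```text
pics
{'time': np.float64(0.0), 'joint_positions': array([ 1.238,  0.333, -0.065,  1.461,  0.022,  1.35 , -0.089]), 'joint_vel': array([ 0.001, -0.002, -0.001,  0.002, -0.001,  0.001,  0.   ]), 'joint_torque': array([-1.0000e-03, -6.2325e+01,  2.4000e-02, -3.8989e+01, -6.1000e-02,
        4.0000e-02,  0.0000e+00]), 'ee_pos': array([ 0.19 , -0.595,  0.236]), 'eef_rot': array([ 0.988,  0.154, -0.   , -0.001]), 'ft_force': array([-0.722, -0.445, -0.132]), 'torque': array([ 0.026, -0.024,  0.025]), 'grip_force': np.float64(0.0), 'width': np.float64(0.087)} 0.014
scene 566.5465852879969 566.5465852879969 322.3097132105094 241.46092589796487 [1.24  0.06  1.052] [ 0.6363  0.7043 -0.2283 -0.2168]
side 620.308108725885 620.308108725885 329.4068704567362 245.10182337857196 [0.224 0.828 1.16 ] [-0.1955  0.9129 -0.3511  0.0715]
wrist 371.64829954431775 371.64829954431775 315.29229405677034 241.18066470139624 [ 0.262 -0.574  0.385] [ 0.8006 -0.5833 -0.0818  0.1101]
```

View pics/scene0.png

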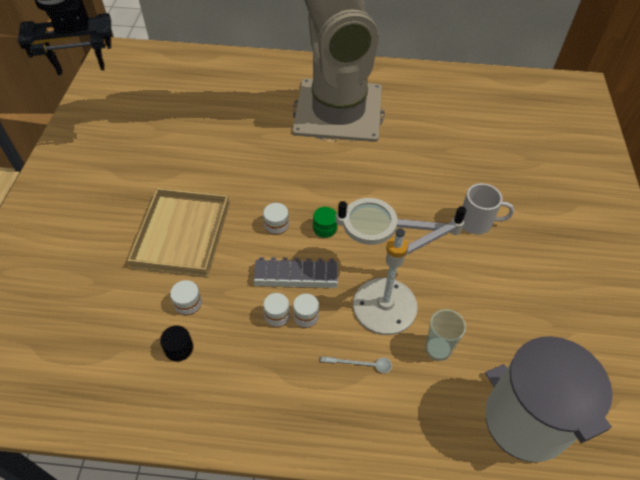

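View pics/side0.png

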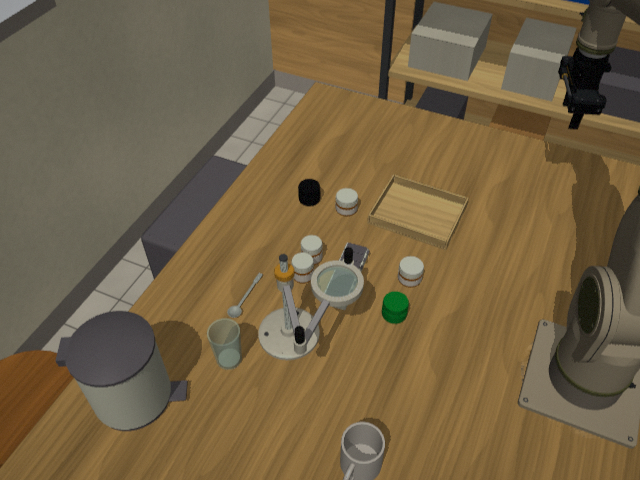

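Scene view: jars at (276,218), (185,297), (276,309) and (305,310). The decoys are green (325,222) and black (177,343). The tray is at (180,232), organizer at (296,272), post at about (390,300), elbow grip at (460,214) and head grip at (343,210). The side view agrees.

```bash
cat > h.py <<'E'
import numpy as np,cv2,pickle
from scipy.spatial.transform import Rotation as R
def cloud(c):
    v,u=np.mgrid[0:480,0:640]; z=c["range_z"]
    p=np.stack([(u-c["cx"])/c["fx"]*z,(v-c["cy"])/c["fy"]*z,z],-1)
    P=p@R.from_quat(c["orientation"]).as_matrix().T+c["xyz"]; P[z<=0]=np.nan
    return P
def ray(c,u,v,h):
    d=R.from_quat(c["orientation"]).apply([(u-c["cx"])/c["fx"],(v-c["cy"])/c["fy"],1]); o=np.array(c["xyz"])
    return o+d*(h-o[2])/d[2]
def circ(pts):
    A=np.c_[pts,np.ones(len(pts))]; s=np.linalg.lstsq(A,-(pts**2).sum(1),rcond=None)[0]
    c=-s[:2]/2; return c,np.sqrt(c@c-s[2])
def blobs(c,mask,amin=40):
    n,l,st,ce=cv2.connectedComponentsWithStats(mask.astype(np.uint8)); 
    return [(l==i,ce[i],st[i]) for i in range(1,n) if st[i][4]>=amin]
def jars(c):
    """white cap tops: flat at 50 or 56 mm"""
    P=cloud(c); hsv=cv2.cvtColor(c["pixels"],cv2.COLOR_RGB2HSV); out=[]
    m=(hsv[...,1]<60)&(hsv[...,2]>140)&(P[...,2]>.043)&(P[...,2]<.075)
    for b,ce,st in blobs(c,m,120):
        q=P[b]; (x,y),rr=cv2.minEnclosingCircle(q[:,:2].astype(np.float32))
        out.append((np.round(ce),st[4],np.round([x,y,rr],4),np.round(np.median(q[:,2]),4)))
    return out
E
python3 - <<'E'
from h import *
np.set_printoptions(suppress=True,precision=4)
for n in("scene","side"):
    c=pickle.load(open(f"pics/{n}0.pkl","rb"));P=cloud(c);hsv=cv2.cvtColor(c["pixels"],cv2.COLOR_RGB2HSV)
    H,S,V=[hsv[...,i].astype(int) for i in range(3)]; Z=P[...,2]
    print(n,"table z",np.nanmedian(P[300:420,60:150,2]) if n=="scene" else np.nanmedian(P[150:200,560:,2]))
    for j in jars(c): print("jar",*j)
    W=(P[...,0]>.2)&(P[...,0]<.95)&(abs(P[...,1])<.5)
    masks=dict(grip=(V<60)&(Z>.1)&(Z<.26)&W, brass=(H>8)&(H<30)&(S>150)&(Z>.15)&W,green=(H>45)&(H<80)&(S>150)&W,
      black=(V<50)&(Z<.07)&W, ringtop=(Z>.165)&(Z<.2)&(S<60)&W,posttop=(Z>.245)&W&(Z<.28), orglid=(Z>.024)&(Z<.036)&W&(S<80), spoon=(S<60)&(Z<.015)&(V>110)&W,mugtum=(Z>.085)&(Z<.11)&W)
    for k,m in masks.items():
        for b,ce,st in blobs(c,m,12):
            q=P[b]; (x,y),rr=cv2.minEnclosingCircle(q[:,:2].astype(np.float32)); rc=cv2.minAreaRect(q[:,:2].astype(np.float32)*1000)
            print(k,ce.round(),st[4],"circ",np.round([x,y,rr],3),"z",np.round(np.percentile(q[:,2],[5,50,95]),3),"rect",[np.round(t) for t in rc])
c=pickle.load(open("pics/scene0.pkl","rb"))
for uv in[(160,190),(228,195),(207,275),(126,268)]: print("tray rim",ray(c,*uv,.032))
E
```

```text
scene table z 0.001203822233743601
jar [275. 212.] 367 [ 0.4246 -0.1115  0.0295] 0.0511
jar [184. 292.] 509 [ 0.6545 -0.2682  0.0289] 0.051
jar [276. 304.] 428 [ 0.6649 -0.0752  0.0266] 0.0567
jar [306. 304.] 422 [ 0.6604 -0.0153  0.026 ] 0.0567
grip [342. 210.] 111 circ [0.526 0.042 0.009] z [0.186 0.207 0.218] rect [array([526.,  42.]), array([15., 15.]), np.float64(3.0)]
grip [460. 214.] 141 circ [0.527 0.269 0.011] z [0.202 0.223 0.233] rect [array([527., 268.]), array([18., 18.]), np.float64(23.0)]
grip [529. 407.] 104 circ [0.876 0.374 0.053] z [0.185 0.188 0.19 ] rect [array([883., 366.]), array([105.,  21.]), np.float64(39.0)]
grip [579. 436.] 65 circ [0.923 0.436 0.009] z [0.176 0.184 0.193] rect [array([922., 437.]), array([18.,  6.]), np.float64(43.0)]
brass [396. 248.] 258 circ [0.617 0.149 0.021] z [0.214 0.223 0.226] rect [array([619., 148.]), array([37., 37.]), np.float64(85.0)]
green [324. 221.] 605 circ [0.422 0.002 0.031] z [0.013 0.049 0.054] rect [array([423.,   0.]), array([61., 53.]), np.float64(12.0)]
black [176. 343.] 846 circ [ 0.761 -0.26   0.03 ] z [0.017 0
[... 8259 characters left out ...]
,  9.]), np.float64(1.0)]
mugtum [285. 310.] 31 circ [0.618 0.156 0.007] z [0.087 0.098 0.108] rect [array([618., 157.]), array([12.,  6.]), np.float64(0.0)]
mugtum [223. 334.] 450 circ [0.705 0.263 0.036] z [0.087 0.099 0.106] rect [array([705., 264.]), array([65., 70.]), np.float64(31.0)]
mugtum [132. 398.] 586 circ [0.828 0.428 0.077] z [0.086 0.098 0.109] rect [array([799., 446.]), array([154.,  69.]), np.float64(59.0)]
mugtum [363. 444.] 419 circ [0.36  0.359 0.041] z [0.086 0.09  0.094] rect [array([360., 359.]), array([79., 79.]), np.float64(8.0)]
tray rim [ 0.371  -0.3995  0.032 ]
tray rim [ 0.3689 -0.235   0.032 ]
tray rim [ 0.598  -0.2352  0.032 ]
tray rim [ 0.5988 -0.4123  0.032 ]
```

Call:
carry_out(moves=[[0,0,0,0,0,-1],[0,0,0,0,0,-1],[0,0,0,0,0,-1],[0,0,0,0,0,-1],[0,0,0,0,0,-1],[0,0,0,0,0,-1],[0,0,0,0,0,-1],[0,0,0,0,0,-1],[0,0,0,0,0,-1],[0,0,0,0,0,-0.04],[0,0,0,0,0,0]], fingers=72, force=20)

```text
time: 1.52
ee_pos: [0.1905, -0.5952, 0.2364]
eef_rot: [0.708, 0.706, 0.0, -0.0]
ft_force: [-0.1, -0.2, 0.4]
width: 0.072
grip_force: 0.0
```

```bash
cat >> h.py <<'E'
def st():
    from bench import read_state
    s=read_state(); M=R.from_quat(s["eef_rot"]).as_matrix()
    print("t %.2f"%s["time"],"tcp",np.round(s["ee_pos"],4),"psi %.2f"%np.degrees(np.arctan2(M[1,0],M[0,0])),"tilt %.2f"%np.degrees(np.arccos(-M[2,2])),"F",np.round(s["ft_force"],1),"w %.4f g %.1f"%(s["width"],s["grip_force"]),"q",np.round(s["joint_positions"],2))
    return s,M
def to(x,y,z):
    s,M=st(); print("units",np.round(M.T@(np.array([x,y,z])-s["ee_pos"])/.04,3))
E
python3 - <<'E'
from h import *
np.set_printoptions(suppress=True,precision=4)
to(.655,-.2665,.15)
for n in("scene","side"):
    c=pickle.load(open(f"pics/{n}0.pkl","rb"));P=cloud(c);X,Y,Z=[P[...,i] for i in range(3)]
    hsv=cv2.cvtColor(c["pixels"],cv2.COLOR_RGB2HSV)
    b=.0012 if n=="scene" else -.0016
    m=(abs(Z-b-.032)<.004)&(X>.33)&(X<.63)&(Y>-.45)&(Y<-.215)
    print("tray",cv2.minAreaRect((P[m][:,:2]*1000).astype(np.float32)))
    for e,k in(("xlo",X[m]),("ylo",Y[m])): print(np.percentile(k,[.5,2,98,99.5]))
    m=(abs(Z-b-.029)<.0025)&(X>.5)&(X<.63)&(Y>-.16)&(Y<.06)&(hsv[...,1]<90)
    print("org",cv2.minAreaRect((P[m][:,:2]*1000).astype(np.float32)),m.sum())
    hd=(np.array([.5255,.0435]));el=np.array([.528,.2675]);lc=el+(hd-el)*170/np.linalg.norm(hd-el)
    d=np.hypot(X-lc[0],Y-lc[1]); m=(d>.046)&(d<.053)&(Z>.15)&(Z<.19)&(hsv[...,1]<60)
    print("lens",lc,"ring top z",np.median(Z[m])-b,np.percentile(Z[m],[20,80])-b,m.sum())
    m=(np.hypot(X-.617,Y-.15)<.019)&(Z>.2)&(Z<.235)&(hsv[...,1]>120); print("collar top",np.percentile(Z[m],[50,75,90])-b)
E
```

```text
t 1.52 tcp [ 0.1905 -0.5952  0.2364] psi 89.90 tilt 0.01 F [-0.1 -0.2  0.4] w 0.0720 g 0.0 q [ 1.37  0.34 -0.23  1.45  0.08  1.36  1.13]
units [ 8.238 11.598  2.161]
tray ((475.0229187011719, -325.5528564453125), (177.72254943847656, 220.432373046875), 88.4662094116211)
[0.3655 0.3673 0.5837 0.5852]
[-0.4147 -0.4136 -0.2364 -0.2356]
org ((561.466064453125, -47.86518859863281), (62.24108123779297, 178.852294921875), 3.837555170059204) 1317
  return _methods._mean(a, axis=axis, dtype=dtype,
  ret = ret.dtype.type(ret / rcount)
Traceback (most recent call last):
IndexError: index -1 is out of bounds for axis 0 with size 0
```

Call:
carry_out(moves=[[0.588,0.828,0.154,0,0,0],[0.588,0.828,0.154,0,0,0],[0.588,0.828,0.154,0,0,0],[0.588,0.828,0.154,0,0,0],[0.588,0.828,0.154,0,0,0],[0.588,0.828,0.154,0,0,0],[0.588,0.828,0.154,0,0,0],[0.588,0.828,0.154,0,0,0],[0.588,0.828,0.154,0,0,0],[0.588,0.828,0.154,0,0,0],[0.588,0.828,0.154,0,0,0],[0.588,0.828,0.154,0,0,0],[0.588,0.828,0.154,0,0,0],[0.588,0.828,0.154,0,0,0],[0,0,0,0,0,0],[0,0,0,0,0,0]])

```text
time: 3.52
ee_pos: [0.6536, -0.2659, 0.1501]
eef_rot: [0.707, 0.707, -0.0, -0.0]
ft_force: [-0.6, -0.5, 0.6]
width: 0.0718
grip_force: 0.0
```

Run:
```python
from h import *
from bench import viewer
np.set_printoptions(suppress=True,precision=4)
for n in("scene","side"):
    c=viewer.camera(n)
    for j in jars(c): print("jar",*j)
    c=pickle.load(open(f"pics/{n}0.pkl","rb"));P=cloud(c);X,Y,Z=[P[...,i] for i in range(3)]
    b=.0012 if n=="scene" else -.0016
    d=np.hypot(X-.5262,Y-.0975)
    m=(d>.044)&(d<.054)&(Z>.14)
    print("ring",m.sum(), np.percentile(Z[m]-b,[10,30,50,70,90,99]) if m.any() else 0)
    d=np.hypot(X-.617,Y-.15); m=(d<.02)&(d>.01)&(Z>.2); print("collar",m.sum(),np.percentile(Z[m]-b,[50,70,90,99]))
    m=(abs(Z-b-.032)<.004)&(X>.33)&(X<.63)&(Y>-.45)&(Y<-.215)
    print("tray",cv2.minAreaRect((P[m][:,:2]*1000).astype(np.float32)))
to(.655,-.2665,.032)
```

```text
jar [276. 212.] 377 [ 0.4245 -0.111   0.0302] 0.0512
jar [185. 292.] 504 [ 0.6553 -0.2682  0.0298] 0.051
jar [276. 304.] 431 [ 0.6663 -0.0748  0.0258] 0.0567
jar [306. 304.] 440 [ 0.6606 -0.0156  0.0267] 0.0565
jar [439. 348.] 130 [0.7276 0.2518 0.0192] 0.0587
ring 841 [0.1681 0.1758 0.1776 0.1791 0.1814 0.2145]
collar 278 [0.221  0.2226 0.2238 0.2254]
tray ((475.0229187011719, -325.5528564453125), (177.72254943847656, 220.432373046875), 88.4662094116211)
jar [346. 196.] 248 [ 0.654  -0.2665  0.0299] 0.0485
jar [311. 243.] 263 [ 0.6656 -0.0746  0.0279] 0.0542
jar [302. 261.] 275 [ 0.6617 -0.0134  0.0287] 0.054
jar [411. 266.] 340 [ 0.4241 -0.1085  0.029 ] 0.0482
ring 658 [0.1763 0.1781 0.1795 0.1809 0.1969 0.2152]
collar 198 [0.2221 0.2239 0.2253 0.258 ]
tray ((497.3867492675781, -323.9006042480469), (182.32676696777344, 260.405029296875), 88.10100555419922)
t 3.62 tcp [ 0.6532 -0.2668  0.1505] psi 89.93 tilt 0.06 F [ 0.   0.  -0.6] w 0.0718 g 0.0 q [ 0.61  0.6  -0.44  1.3   0.25  1.29  0.17]
units [0.011 0.046 2.963]
```

Call:
carry_out(moves=[[0,0.046,0.8,0,0,0],[0,0,0.8,0,0,0],[0,0,0.8,0,0,0],[0,0,0.56,0,0,0],[0,0,0,0,0,0]])

```text
time: 4.25
ee_pos: [0.6544, -0.2658, 0.0304]
eef_rot: [0.707, 0.707, -0.001, -0.001]
ft_force: [-0.1, -0.6, -0.2]
width: 0.0717
grip_force: 0.0
```

Call:
carry_out(moves=[[0,0,0,0,0,0],[0,0,0,0,0,0],[0,0,0,0,0,0],[0,0,0,0,0,0],[0,0,0,0,0,0],[0,0,0,0,0,0]], fingers=40, force=20)

```text
time: 5.0
ee_pos: [0.6565, -0.2658, 0.0335]
eef_rot: [0.707, 0.707, 0.0, 0.001]
ft_force: [-0.6, 0.1, 5.8]
width: 0.0569
grip_force: 20.0
```

Call:
carry_out(moves=[[0,0,-0.75,0,0,0],[0,0,-0.75,0,0,0],[0,0,-0.75,0,0,0],[-0.1,-0.83,0,0,0,0],[-0.1,-0.83,0,0,0,0],[-0.1,-0.83,0,0,0,0],[-0.1,-0.83,0,0,0,0],[0,0,0,0,0,0],[0,0,0.7,0,0,0],[0,0,0.7,0,0,0],[0,0,0.4,0,0,0],[0,0,0.3,0,0,0],[0,0,0,0,0,0]])

```text
time: 6.62
ee_pos: [0.5233, -0.2815, 0.0378]
eef_rot: [0.707, 0.708, 0.0, 0.0]
ft_force: [1.3, -0.5, -1.6]
width: 0.0577
grip_force: 20.0
```

Call:
carry_out(moves=[[0,0,0,0,0,0],[0,0,0,0,0,0],[0,0,0,0,0,0],[0,0,0,0,0,0]], fingers=70)

```text
time: 7.12
ee_pos: [0.523, -0.2817, 0.0381]
eef_rot: [0.707, 0.708, 0.0, 0.0]
ft_force: [-0.1, 0.0, 0.3]
width: 0.0696
grip_force: 0.0
```

Call:
carry_out(moves=[[0,0,-0.75,0,0,0],[0,0,-0.75,0,0,0],[0,0,-0.75,0,0,0],[0,0,-0.75,0,0,0],[0,0,0,0,0,0]])

```text
time: 7.75
ee_pos: [0.5242, -0.2821, 0.1605]
eef_rot: [0.707, 0.708, 0.001, 0.002]
ft_force: [-0.8, 0.2, 0.0]
width: 0.0698
grip_force: 0.0
```

Run:
```python
from h import *
from bench import viewer
for n in("scene","side"):
    c=viewer.camera(n)
    for j in jars(c): print("jar",*j)
    if n=="side": cv2.imwrite("pics/s1.png",c["pixels"][:,:,::-1])
to(.4245,-.111,.15)
```

```text
jar [275. 212.] 374 [ 0.4241 -0.1125  0.0302] 0.0508
jar [191. 238.] 430 [ 0.5224 -0.2843  0.0293] 0.0564
jar [276. 304.] 435 [ 0.6648 -0.0743  0.0267] 0.0564
jar [306. 304.] 433 [ 0.6614 -0.0158  0.0268] 0.0568
jar [397. 205.] 265 [ 0.5222 -0.2797  0.0317] 0.0533
jar [311. 243.] 259 [ 0.665 -0.074  0.027] 0.0544
jar [302. 261.] 277 [ 0.6604 -0.0187  0.0319] 0.0541
jar [411. 265.] 340 [ 0.4226 -0.1104  0.0303] 0.0485
t 7.85 tcp [ 0.5228 -0.2816  0.1577] psi 90.07 tilt 0.01 F [-0.  -0.2 -0.1] w 0.0701 g 0.0 q [ 0.8   0.36 -0.47  1.63  0.17  1.2   0.29]
units [ 4.268 -2.452  0.191]
```

View pics/s1.png

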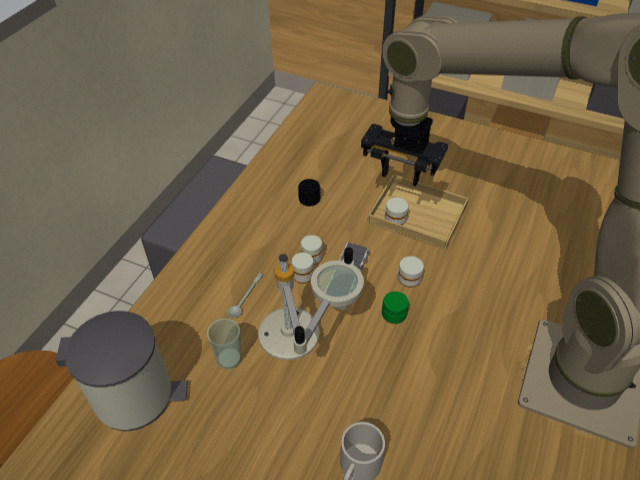

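Jar at (397,210) stands in the tray and nothing else has moved. Next is the jar at (0.424, -0.111).

Call:
carry_out(moves=[[0.71,-0.41,0,0,0,0],[0.71,-0.41,0,0,0,0],[0.71,-0.41,0,0,0,0],[0.71,-0.41,0,0,0,0],[0.71,-0.41,0,0,0,0],[0.71,-0.41,0,0,0,0],[0,0,0,0,0,0],[0,0,0.7,0,0,0],[0,0,0.7,0,0,0],[0,0,0.7,0,0,0],[0,0,0.6,0,0,0],[0,0,0.44,0,0,0],[0,0,0,0,0,0]], fingers=74)

```text
time: 9.48
ee_pos: [0.4231, -0.1114, 0.0307]
eef_rot: [0.707, 0.707, -0.001, -0.002]
ft_force: [0.3, 0.2, -0.5]
width: 0.074
grip_force: 0.0
```

Call:
carry_out(moves=[[0,0,0,0,0,0],[0,0,0,0,0,0],[0,0,0,0,0,0],[0,0,0,0,0,0],[0,0,0,0,0,0],[0,0,0,0,0,0]], fingers=40)

```text
time: 10.22
ee_pos: [0.4248, -0.1116, 0.0329]
eef_rot: [0.707, 0.707, 0.0, 0.001]
ft_force: [-0.6, -0.8, 6.5]
width: 0.0574
grip_force: 20.0
```

Call:
carry_out(moves=[[0,0,-0.75,0,0,0],[0,0,-0.75,0,0,0],[0,0,-0.75,0,0,0],[-0.71,0.02,0,0,0,0],[-0.71,0.02,0,0,0,0],[-0.71,0.02,0,0,0,0],[-0.71,0.02,0,0,0,0],[-0.71,0.01,0,0,0,0],[-0.71,0.01,0,0,0,0],[0,0,0,0,0,0],[0,0,0.7,0,0,0],[0,0,0.7,0,0,0],[0,0,0.4,0,0,0],[0,0,0.3,0,0,0],[0,0,0,0,0,0]])

```text
time: 12.1
ee_pos: [0.4286, -0.2815, 0.0382]
eef_rot: [0.707, 0.708, 0.0, -0.0]
ft_force: [-0.3, 0.8, -1.8]
width: 0.0573
grip_force: 20.0
```

Call:
carry_out(moves=[[0,0,0,0,0,0],[0,0,0,0,0,0],[0,0,0,0,0,0],[0,0,0,0,0,0],[0,0,-0.75,0,0,0],[0,0,-0.75,0,0,0],[0,0,-0.75,0,0,0],[0,0,-0.75,0,0,0],[0,0,0,0,0,0],[0,0,0,0,0,0]], fingers=70)

```text
time: 13.35
ee_pos: [0.4282, -0.2816, 0.1578]
eef_rot: [0.707, 0.707, -0.0, -0.0]
ft_force: [-0.2, 0.0, 0.0]
width: 0.0695
grip_force: 0.0
```

```bash
cat > j.py <<'E'
from h import *
from bench import viewer
for n in("scene","side"):
    for j in jars(viewer.camera(n)): print("jar",*j)
E
python3 - <<'E'
import j
j.to(.665,-.0745,.12)
E
```

```text
jar [202. 206.] 376 [ 0.4271 -0.2811  0.0308] 0.0563
jar [191. 238.] 432 [ 0.5211 -0.283   0.0295] 0.0561
jar [276. 304.] 432 [ 0.6664 -0.0762  0.0265] 0.0569
jar [306. 304.] 433 [ 0.6609 -0.0146  0.0265] 0.0566
jar [397. 205.] 266 [ 0.5227 -0.2818  0.0292] 0.0535
jar [432. 217.] 283 [ 0.4268 -0.2792  0.0302] 0.0532
jar [306. 252.] 536 [ 0.6618 -0.0427  0.0562] 0.0542
t 13.45 tcp [ 0.428  -0.2814  0.1574] psi 90.07 tilt 0.09 F [-0.9 -0.  -0.3] w 0.0700 g 0.0 q [ 0.91  0.18 -0.46  1.84  0.09  1.15  0.42]
units [5.165 5.933 0.931]
```

Call:
carry_out(moves=[[0.646,0.742,0,0,0,0],[0.646,0.742,0,0,0,0],[0.646,0.742,0,0,0,0],[0.646,0.742,0,0,0,0],[0.646,0.742,0,0,0,0],[0.646,0.742,0,0,0,0],[0.646,0.742,0,0,0,0],[0.646,0.742,0,0,0,0],[0,0,0,0,0,0],[0,0,0.7,0,0,0],[0,0,0.7,0,0,0],[0,0,0.7,0,0,0],[0,0,0.6,0,0,0],[0,0,0.33,0,0,0],[0,0,0,0,0,0]])

```text
time: 15.32
ee_pos: [0.6648, -0.0751, 0.0361]
eef_rot: [0.707, 0.707, -0.001, -0.001]
ft_force: [-0.1, 0.7, 1.2]
width: 0.0698
grip_force: 0.0
```

Call:
carry_out(moves=[[0,0,0,0,0,0],[0,0,0,0,0,0],[0,0,0,0,0,0],[0,0,0,0,0,0],[0,0,0,0,0,0],[0,0,0,0,0,0]], fingers=40)

```text
time: 16.08
ee_pos: [0.6663, -0.0747, 0.0381]
eef_rot: [0.707, 0.708, 0.0, 0.001]
ft_force: [-0.4, -0.2, 5.9]
width: 0.0512
grip_force: 20.0
```

Call:
carry_out(moves=[[0,0,-0.75,0,0,0],[0,0,-0.75,0,0,0],[0,0,-0.75,0,0,0],[-0.733,-0.593,0,0,0,0],[-0.733,-0.593,0,0,0,0],[-0.733,-0.593,0,0,0,0],[-0.733,-0.593,0,0,0,0],[-0.733,-0.593,0,0,0,0],[-0.733,-0.593,0,0,0,0],[-0.733,-0.593,0,0,0,0],[-0.733,-0.593,0,0,0,0],[-0.733,-0.593,0,0,0,0],[-0.733,-0.593,0,0,0,0],[0,0,0,0,0,0],[0,0,0.7,0,0,0],[0,0,0.7,0,0,0],[0,0,0.4,0,0,0],[0,0,0.3,0,0,0],[0,0,0,0,0,0]])

```text
time: 18.45
ee_pos: [0.4291, -0.368, 0.043]
eef_rot: [0.707, 0.708, 0.0, -0.0]
ft_force: [0.1, 0.9, -1.8]
width: 0.0515
grip_force: 20.0
```

Call:
carry_out(moves=[[0,0,0,0,0,0],[0,0,0,0,0,0],[0,0,0,0,0,0],[0,0,0,0,0,0],[0,0,-0.75,0,0,0],[0,0,-0.75,0,0,0],[0,0,-0.75,0,0,0],[0,0,-0.75,0,0,0],[0,0,0,0,0,0],[0,0,0,0,0,0]], fingers=68)

```text
time: 19.7
ee_pos: [0.4285, -0.368, 0.1625]
eef_rot: [0.707, 0.708, -0.0, -0.0]
ft_force: [-0.3, 0.8, -0.4]
width: 0.0678
grip_force: 0.0
```

Run:
```python
import j
j.to(.6612,-.016,.036)
```

```text
jar [164. 201.] 301 [ 0.4275 -0.3689  0.0277] 0.0623
jar [202. 206.] 373 [ 0.4258 -0.2804  0.03  ] 0.0562
jar [191. 238.] 429 [ 0.5215 -0.2833  0.03  ] 0.0564
jar [306. 304.] 430 [ 0.6609 -0.0151  0.026 ] 0.0566
jar [443. 193.] 205 [ 0.4299 -0.3661  0.028 ] 0.0592
jar [397. 205.] 266 [ 0.5228 -0.2817  0.0312] 0.0538
jar [432. 217.] 282 [ 0.4259 -0.2812  0.0304] 0.0535
jar [302. 261.] 274 [ 0.6621 -0.012   0.0274] 0.0542
t 19.80 tcp [ 0.4284 -0.3679  0.1621] psi 90.07 tilt 0.09 F [-0.2  0.8  0.1] w 0.0678 g 0.0 q [ 1.02  0.29 -0.46  1.7   0.14  1.19  0.53]
units [8.786 5.836 3.154]
```

Call:
carry_out(moves=[[0.733,0.486,0,0,0,0],[0.733,0.486,0,0,0,0],[0.733,0.486,0,0,0,0],[0.733,0.486,0,0,0,0],[0.733,0.486,0,0,0,0],[0.733,0.486,0,0,0,0],[0.733,0.486,0,0,0,0],[0.733,0.486,0,0,0,0],[0.733,0.486,0,0,0,0],[0.733,0.486,0,0,0,0],[0.733,0.486,0,0,0,0],[0.733,0.486,0,0,0,0],[0,0,0,0,0,0],[0,0,0.7,0,0,0],[0,0,0.7,0,0,0],[0,0,0.7,0,0,0],[0,0,0.6,0,0,0],[0,0,0.45,0,0,0],[0,0,0,0,0,0]])

```text
time: 22.18
ee_pos: [0.6605, -0.0166, 0.0355]
eef_rot: [0.707, 0.707, -0.001, -0.001]
ft_force: [0.2, 0.1, -0.1]
width: 0.0683
grip_force: 0.0
```

Call:
carry_out(moves=[[0,0,0,0,0,0],[0,0,0,0,0,0],[0,0,0,0,0,0],[0,0,0,0,0,0],[0,0,0,0,0,0],[0,0,0,0,0,0]], fingers=40)

```text
time: 22.92
ee_pos: [0.6623, -0.016, 0.0381]
eef_rot: [0.707, 0.708, 0.0, 0.001]
ft_force: [-0.6, -0.8, 5.6]
width: 0.0511
grip_force: 20.0
```

Call:
carry_out(moves=[[0,0,-0.75,0,0,0],[0,0,-0.75,0,0,0],[0,0,-0.75,0,0,0],[-0.8,-0.317,0,0,0,0],[-0.8,-0.317,0,0,0,0],[-0.8,-0.317,0,0,0,0],[-0.8,-0.317,0,0,0,0],[-0.8,-0.317,0,0,0,0],[-0.8,-0.317,0,0,0,0],[-0.8,-0.317,0,0,0,0],[-0.8,-0.317,0,0,0,0],[-0.8,-0.317,0,0,0,0],[-0.8,-0.317,0,0,0,0],[-0.8,-0.317,0,0,0,0],[0,0,0,0,0,0],[0,0,0.7,0,0,0],[0,0,0.7,0,0,0],[0,0,0.4,0,0,0],[0,0,0.3,0,0,0],[0,0,0,0,0,0]])

```text
time: 25.42
ee_pos: [0.5229, -0.368, 0.0431]
eef_rot: [0.707, 0.708, 0.0, 0.0]
ft_force: [-0.2, 0.7, -1.0]
width: 0.0513
grip_force: 20.0
```

Call:
carry_out(moves=[[0,0,0,0,0,0],[0,0,0,0,0,0],[0,0,0,0,0,0],[0,0,0,0,0,0],[0,0,-0.9,0,0,0],[0,0,-0.9,0,0,0],[0,0,-0.9,0,0,0],[0,0,-0.9,0,0,0],[0,0,-0.9,0,0,0],[0,0,-0.9,0,0,0],[0,0,0,0,0,0],[0,0,0,0,0,0]], fingers=68)

```text
time: 26.92
ee_pos: [0.5224, -0.3681, 0.2584]
eef_rot: [0.707, 0.708, -0.0, -0.0]
ft_force: [0.2, 0.6, -0.2]
width: 0.0678
grip_force: 0.0
```

Run:
```python
import j
from h import *
c=j.viewer.camera("scene");cv2.imwrite("pics/s2.png",c["pixels"][:,:,::-1])
j.to(.617,.150,.30)
```

```text
jar [164. 201.] 301 [ 0.4276 -0.3673  0.0263] 0.0623
jar [202. 206.] 375 [ 0.4266 -0.2795  0.0306] 0.0564
jar [154. 233.] 343 [ 0.5204 -0.3681  0.0281] 0.0622
jar [191. 238.] 428 [ 0.5214 -0.2843  0.0298] 0.0562
jar [408. 183.] 200 [ 0.5214 -0.3659  0.0284] 0.0587
jar [443. 193.] 201 [ 0.4304 -0.3651  0.0295] 0.0591
jar [397. 205.] 262 [ 0.5231 -0.2812  0.0321] 0.0536
jar [432. 217.] 280 [ 0.4294 -0.2794  0.0303] 0.0536
t 27.07 tcp [ 0.5222 -0.368   0.2578] psi 90.07 tilt 0.11 F [-0.1  0.5  0.4] w 0.0680 g 0.0 q [ 0.92  0.4  -0.51  1.37  0.2   1.43  0.41]
units [12.95   2.384 -1.045]
```

View pics/s2.png

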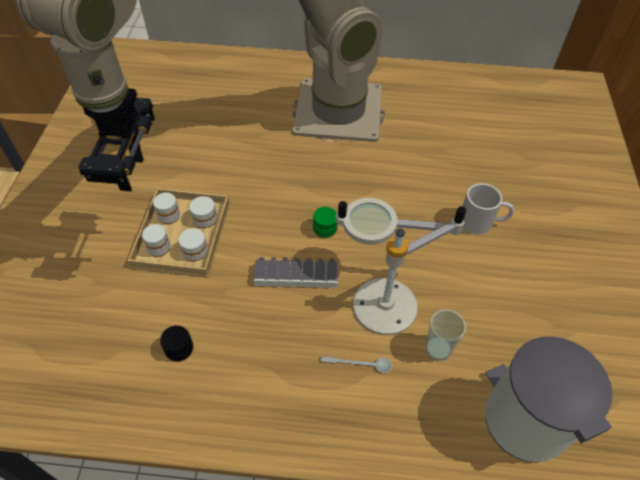

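Scene: all four jars stand in the tray at (166,205), (203,210), (155,238) and (193,242). Next is the collar.

Call:
carry_out(moves=[[0,0,-0.78,0,0,0],[0,0,-0.78,0,0,0],[0.81,0.151,0,0,0,0],[0.81,0.151,0,0,0,0],[0.81,0.151,0,0,0,0],[0.81,0.151,0,0,0,0],[0.81,0.151,0,0,0,0],[0.81,0.151,0,0,0,0],[0.81,0.151,0,0,0,0],[0.81,0.151,0,0,0,0],[0.81,0.151,0,0,0,0],[0.81,0.151,0,0,0,0],[0.81,0.151,0,0,0,0],[0.81,0.151,0,0,0,0],[0.81,0.151,0,0,0,0],[0.81,0.151,0,0,0,0],[0.81,0.151,0,0,0,0],[0.81,0.151,0,0,0,0],[0,0,0,0,0,0]], fingers=80)

```text
time: 29.45
ee_pos: [0.6178, 0.1535, 0.3204]
eef_rot: [0.705, 0.709, -0.0, -0.001]
ft_force: [-0.4, -0.1, -0.8]
width: 0.0803
grip_force: 0.0
```

Call:
carry_out(moves=[[0,0,0,0,0,1],[0,0,0,0,0,1],[0,0,0,0,0,1],[0,0,0,0,0,1],[0,0,0,0,0,1],[0,0,0,0,0,1],[0,0,0,0,0,1],[0,0,0,0,0,1],[0,0,0,0,0,1],[0,0,0,0,0,1],[0,0,0,0,0,1],[0,0,0,0,0,1],[0,0,0,0,0,1],[0,0,0,0,0,1],[0,0,0,0,0,1],[0,0,0,0,0,1],[0,0,0,0,0,0],[0,0,0,0,0,0]])

```text
time: 31.7
ee_pos: [0.6185, 0.1502, 0.3213]
eef_rot: [0.946, -0.325, -0.0, 0.0]
ft_force: [0.6, 0.6, 0.2]
width: 0.0802
grip_force: 0.0
```

Run:
```python
from h import *
from bench import viewer
to(.6175,.1505,.2205)
c=viewer.camera("wrist");cv2.imwrite("pics/w2.png",c["pixels"][:,:,::-1])
```

```text
t 31.70 tcp [0.6185 0.1502 0.3213] psi -37.91 tilt 0.03 F [0.6 0.6 0.2] w 0.0802 g 0.0 q [-0.11  0.35 -0.27  1.28  0.09  1.53 -2.6 ]
units [-0.024  0.009  2.52 ]
```

View pics/w2.png

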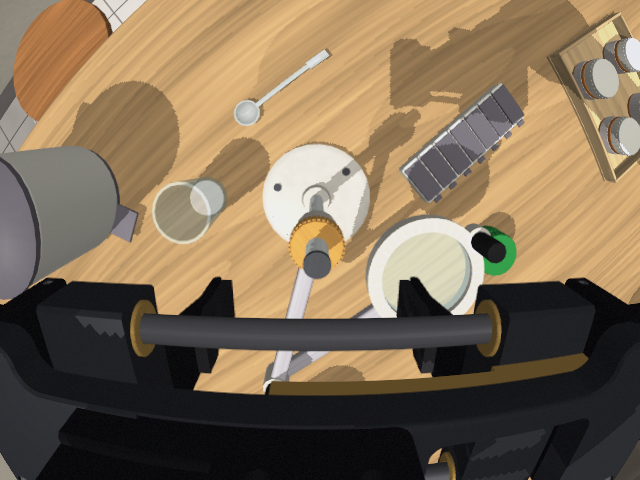

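Wrist view: the post top at (317,263) is centred between the fingers at (222) and (410). Joint 7 is at its limit, so I'll back off a little before descending.

Call:
carry_out(moves=[[0,0,0,0,0,-1],[-0.02,0,0,0,0,0],[0,0,0.5,0,0,0],[0,0,0.5,0,0,0],[0,0,0.5,0,0,0],[0,0,0.5,0,0,0],[0,0,0.5,0,0,0],[0,0,0,0,0,0]])

```text
time: 32.75
ee_pos: [0.6171, 0.1504, 0.22]
eef_rot: [0.966, -0.259, -0.001, 0.001]
ft_force: [0.8, -0.6, 0.4]
width: 0.0801
grip_force: 0.0
```

Call:
carry_out(moves=[[0,0,0,0,0,0],[0,0,0,0,0,0],[0,0,0,0,0,0],[0,0,0,0,0,0],[0,0,0,0,0,0],[0,0,0,0,0,0],[0,0,0,0,0,0],[0,0,0,0,0,0]], fingers=25, force=20)

```text
time: 33.75
ee_pos: [0.6176, 0.1499, 0.2216]
eef_rot: [0.966, -0.259, -0.0, 0.001]
ft_force: [-3.7, -3.1, 2.5]
width: 0.0374
grip_force: 20.0
```

```bash
python3 -c "
from h import *
st()"
```

```text
t 33.75 tcp [0.6176 0.1499 0.2216] psi -29.97 tilt 0.09 F [-3.7 -3.1  2.5] w 0.0374 g 20.0 q [-0.09  0.38 -0.29  1.44  0.11  1.34 -2.48]
```

Call:
carry_out(moves=[[0,0,-0.0045,0,0,-1],[0,0,-0.0045,0,0,-1],[0,0,-0.0045,0,0,-1],[0,0,-0.0045,0,0,-1],[0,0,-0.0045,0,0,-1],[0,0,-0.0045,0,0,-1],[0,0,-0.0045,0,0,-1],[0,0,-0.0045,0,0,-1],[0,0,-0.0045,0,0,-1],[0,0,-0.0045,0,0,-1],[0,0,-0.0045,0,0,-1],[0,0,-0.0045,0,0,-1],[0,0,-0.0045,0,0,-1],[0,0,-0.0045,0,0,-1],[0,0,-0.0045,0,0,-1],[0,0,-0.0045,0,0,-1],[0,0,-0.0045,0,0,-1],[0,0,-0.0045,0,0,-1],[0,0,-0.0045,0,0,-1],[0,0,-0.0045,0,0,-1]])

```text
time: 36.25
ee_pos: [0.6191, 0.1486, 0.2252]
eef_rot: [0.421, 0.907, -0.001, 0.001]
ft_force: [3.1, -6.2, 0.3]
width: 0.0375
grip_force: 20.0
```

```bash
cat > lens.py <<'E'
from h import *
from bench import viewer
def lens(c,b,cx=.5262,cy=.0975):
    P=cloud(c);X,Y,Z=[P[...,i] for i in range(3)]; d=np.hypot(X-cx,Y-cy)
    hsv=cv2.cvtColor(c["pixels"],cv2.COLOR_RGB2HSV)
    m=(d>.043)&(d<.052)&(Z>.16)&(Z<.2)&(hsv[...,2]>100)
    return m.sum(),np.round(np.percentile(Z[m]-b,[20,40,50,60,80]),4)
if __name__=="__main__":
    st()
    for n,b in(("scene",.0012),("side",-.0016)):
        c=viewer.camera(n); print("now",lens(c,b)); c=pickle.load(open(f"pics/{n}0.pkl","rb")); print("start",lens(c,b))
E
python3 lens.py
```

```text
t 36.25 tcp [0.6191 0.1486 0.2252] psi 130.19 tilt 0.16 F [ 3.1 -6.2  0.3] w 0.0375 g 20.0 q [ 0.22  0.46 -0.72  1.41  0.3   1.38  0.19]
now (np.int64(416), array([0.1744, 0.1798, 0.1809, 0.1817, 0.1829]))
start (np.int64(635), array([0.1754, 0.1773, 0.1779, 0.1785, 0.1797]))
now (np.int64(480), array([0.181 , 0.1822, 0.1827, 0.1833, 0.1843]))
start (np.int64(468), array([0.1775, 0.1786, 0.1792, 0.1796, 0.1808]))
```

Call:
carry_out(moves=[[0,0,-0.0045,0,0,-1],[0,0,-0.0045,0,0,-1],[0,0,-0.0045,0,0,-1],[0,0,-0.0045,0,0,-1],[0,0,-0.0045,0,0,-1],[0,0,-0.0045,0,0,-1],[0,0,-0.0045,0,0,-1],[0,0,-0.0045,0,0,-1],[0,0,-0.0045,0,0,-1],[0,0,-0.0045,0,0,-1],[0,0,-0.0045,0,0,-1],[0,0,-0.0045,0,0,-1],[0,0,-0.0045,0,0,-1],[0,0,-0.0045,0,0,-1],[0,0,-0.0045,0,0,-1]])

```text
time: 38.22
ee_pos: [0.6188, 0.1503, 0.2279]
eef_rot: [-0.576, 0.818, -0.0, 0.001]
ft_force: [0.9, -1.2, -0.3]
width: 0.0375
grip_force: 20.0
```

```bash
python3 lens.py
```

```text
t 38.23 tcp [0.6188 0.1503 0.2279] psi -109.73 tilt 0.09 F [ 0.9 -1.2 -0.3] w 0.0375 g 20.0 q [ 0.44  0.59 -1.1   1.4   0.53  1.46  2.15]
now (np.int64(382), array([0.1787, 0.1834, 0.1843, 0.1848, 0.186 ]))
start (np.int64(635), array([0.1754, 0.1773, 0.1779, 0.1785, 0.1797]))
now (np.int64(405), array([0.1838, 0.1849, 0.1854, 0.1858, 0.1869]))
start (np.int64(468), array([0.1775, 0.1786, 0.1792, 0.1796, 0.1808]))
```

Call:
carry_out(moves=[[0,0,0,0,0,0],[0,0,0,0,0,0],[0,0,0,0,0,0],[0,0,0,0,0,1],[0,0,0,0,0,1],[0,0,0,0,0,1],[0,0,0,0,0,1],[0,0,0,0,0,1],[0,0,0,0,0,1],[0,0,0,0,0,1],[0,0,0,0,0,1],[0,0,0,0,0,1],[0,0,0,0,0,1],[0,0,0,0,0,1],[0,0,0,0,0,1],[0,0,0,0,0,1],[0,0,0,0,0,1],[0,0,0,0,0,1],[0,0,0,0,0,1],[0,0,0,0,0,1]], fingers=70)

```text
time: 40.83
ee_pos: [0.6177, 0.151, 0.2278]
eef_rot: [0.546, 0.838, -0.0, -0.0]
ft_force: [-0.2, -1.3, 0.2]
width: 0.07
grip_force: 0.0
```

Call:
carry_out(moves=[[0,0,0,0,0,1],[0,0,0,0,0,1],[0,0,0,0,0,1],[0,0,0,0,0,1],[0,0,0,0,0,1],[0,0,0,0,0,1],[0,0,0,0,0,1],[0,0,0,0,0,1],[0,0,0,0,0,1],[0,0,0,0,0,1],[0,0,0,0,0,1],[0,0,0,0,0,1],[0,0,0,0,0,1],[0,0,0,0,0,1],[0,0,0,0,0,1],[0,0,0,0,0,1],[0,0,0,0,0,1],[0,0,0,0,0,0]])

```text
time: 43.08
ee_pos: [0.6178, 0.151, 0.2278]
eef_rot: [0.982, -0.19, -0.0, 0.0]
ft_force: [0.1, 0.0, 0.9]
width: 0.0704
grip_force: 0.0
```

```bash
python3 -c "
from h import *
to(.6175,.1503,.2270)"
```

```text
t 43.08 tcp [0.6178 0.151  0.2278] psi -21.88 tilt 0.01 F [0.1 0.  0.9] w 0.0704 g 0.0 q [-0.08  0.38 -0.3   1.43  0.11  1.35 -2.34]
units [0.001 0.02  0.019]
```

Call:
carry_out(moves=[[0,0.02,0.02,0,0,0],[0,0,0,0,0,0],[0,0,0,0,0,0],[0,0,0,0,0,0],[0,0,0,0,0,0],[0,0,0,0,0,0],[0,0,0,0,0,0],[0,0,-0.0045,0,0,-1],[0,0,-0.0045,0,0,-1],[0,0,-0.0045,0,0,-1],[0,0,-0.0045,0,0,-1],[0,0,-0.0045,0,0,-1],[0,0,-0.0045,0,0,-1],[0,0,-0.0045,0,0,-1],[0,0,-0.0045,0,0,-1],[0,0,-0.0045,0,0,-1],[0,0,-0.0045,0,0,-1],[0,0,-0.0045,0,0,-1],[0,0,-0.0045,0,0,-1],[0,0,-0.0045,0,0,-1]], fingers=25)

```text
time: 45.58
ee_pos: [0.6183, 0.1484, 0.2293]
eef_rot: [0.753, 0.658, -0.0, 0.001]
ft_force: [1.2, -4.9, 0.1]
width: 0.0375
grip_force: 20.0
```

Call:
carry_out(moves=[[0,0,-0.0045,0,0,-1],[0,0,-0.0045,0,0,-1],[0,0,-0.0045,0,0,-1],[0,0,-0.0045,0,0,-1],[0,0,-0.0045,0,0,-1],[0,0,-0.0045,0,0,-1],[0,0,-0.0045,0,0,-1],[0,0,-0.0045,0,0,-1],[0,0,-0.0045,0,0,-1],[0,0,-0.0045,0,0,-1],[0,0,-0.0045,0,0,-1],[0,0,-0.0045,0,0,-1],[0,0,-0.0045,0,0,-1],[0,0,-0.0045,0,0,-1],[0,0,-0.0045,0,0,-1],[0,0,-0.0045,0,0,-1],[0,0,0,0,0,0]])

```text
time: 47.7
ee_pos: [0.6191, 0.1497, 0.2323]
eef_rot: [-0.26, 0.966, 0.0, 0.001]
ft_force: [6.2, -0.6, -2.7]
width: 0.0375
grip_force: 20.0
```

```bash
python3 lens.py
```

```text
t 47.70 tcp [0.6191 0.1497 0.2323] psi -149.86 tilt 0.17 F [ 6.2 -0.6 -2.7] w 0.0375 g 20.0 q [ 0.37  0.53 -0.96  1.4   0.43  1.43  1.51]
now (np.int64(199), array([0.1847, 0.1887, 0.1893, 0.1899, 0.191 ]))
start (np.int64(635), array([0.1754, 0.1773, 0.1779, 0.1785, 0.1797]))
now (np.int64(470), array([0.1891, 0.1902, 0.1907, 0.1911, 0.1923]))
start (np.int64(468), array([0.1775, 0.1786, 0.1792, 0.1796, 0.1808]))
```

Call:
carry_out(moves=[[0,0,0,0,0,0],[0,0,0,0,0,0],[0,0,0,0,0,0],[0,0,0,0,0,1],[0,0,0,0,0,1],[0,0,0,0,0,1],[0,0,0,0,0,1],[0,0,0,0,0,1],[0,0,0,0,0,1],[0,0,0,0,0,1],[0,0,0,0,0,1],[0,0,0,0,0,1],[0,0,0,0,0,1],[0,0,0,0,0,1],[0,0,0,0,0,1],[0,0,0,0,0,1],[0,0,0,0,0,1],[0,0,0,0,0,1],[0,0,0,0,0,1],[0,0,0,0,0,1]], fingers=70)

```text
time: 50.3
ee_pos: [0.6175, 0.1502, 0.2322]
eef_rot: [0.8, 0.601, 0.0, -0.0]
ft_force: [-0.4, 0.3, 0.2]
width: 0.07
grip_force: 0.0
```

Call:
carry_out(moves=[[0,0,0,0,0,1],[0,0,0,0,0,1],[0,0,0,0,0,1],[0,0,0,0,0,1],[0,0,0,0,0,1],[0,0,0,0,0,1],[0,0,0,0,0,1],[0,0,0,0,0,1],[0,0,0,0,0,1],[0,0,0,0,0,1],[0,0,0,0,0,1],[0,0,0,0,0,1],[0,0,0,0,0,0]])

```text
time: 51.92
ee_pos: [0.6175, 0.1502, 0.2322]
eef_rot: [0.982, -0.19, -0.0, 0.0]
ft_force: [0.0, 0.6, 0.3]
width: 0.0699
grip_force: 0.0
```

Call:
carry_out(moves=[[0,0.02,0.02,0,0,0],[0,0,0,0,0,0],[0,0,0,0,0,0],[0,0,0,0,0,0],[0,0,0,0,0,0],[0,0,0,0,0,0],[0,0,0,0,0,0],[0,0,-0.0045,0,0,-1],[0,0,-0.0045,0,0,-1],[0,0,-0.0045,0,0,-1],[0,0,-0.0045,0,0,-1],[0,0,-0.0045,0,0,-1],[0,0,-0.0045,0,0,-1],[0,0,-0.0045,0,0,-1],[0,0,-0.0045,0,0,-1],[0,0,-0.0045,0,0,-1],[0,0,-0.0045,0,0,-1],[0,0,-0.0045,0,0,-1],[0,0,-0.0045,0,0,-1],[0,0,-0.0045,0,0,-1]], fingers=25)

```text
time: 54.42
ee_pos: [0.6182, 0.1482, 0.2338]
eef_rot: [0.753, 0.658, 0.0, 0.001]
ft_force: [5.0, -0.3, -2.0]
width: 0.0371
grip_force: 20.0
```

Call:
carry_out(moves=[[0,0,-0.0045,0,0,-1],[0,0,-0.0045,0,0,-1],[0,0,-0.0045,0,0,-1],[0,0,-0.0045,0,0,-1],[0,0,-0.0045,0,0,-1],[0,0,-0.0045,0,0,-1],[0,0,-0.0045,0,0,-1],[0,0,-0.0045,0,0,-1],[0,0,-0.0045,0,0,-1],[0,0,-0.0045,0,0,-1],[0,0,-0.0045,0,0,-1],[0,0,-0.0045,0,0,-1],[0,0,-0.0045,0,0,-1],[0,0,-0.0045,0,0,-1],[0,0,-0.0045,0,0,-1],[0,0,-0.0045,0,0,-1],[0,0,0,0,0,0]])

```text
time: 56.55
ee_pos: [0.6189, 0.1496, 0.2367]
eef_rot: [-0.26, 0.966, 0.0, 0.002]
ft_force: [9.3, 4.1, -4.2]
width: 0.0374
grip_force: 20.0
```

```bash
python3 lens.py
python3 - <<'E'
from h import *
from bench import viewer
for n,b in(("scene",.0012),("side",-.0016)):
    for c in(viewer.camera(n),pickle.load(open(f"pics/{n}0.pkl","rb"))):
        P=cloud(c);hsv=cv2.cvtColor(c["pixels"],cv2.COLOR_RGB2HSV)
        for x,y in((.527,.0435),(.5285,.2675)):
            m=(np.hypot(P[...,0]-x,P[...,1]-y)<.02)&(P[...,2]>.17)&(hsv[...,2]<70)
            print(n,m.sum(),"grip top",np.percentile(P[m][:,2]-b,[80,90,95]).round(4),np.median(P[m],0).round(4))
E
```

```text
t 56.55 tcp [0.6189 0.1496 0.2367] psi -149.83 tilt 0.22 F [ 9.3  4.1 -4.2] w 0.0374 g 20.0 q [ 0.36  0.52 -0.95  1.39  0.42  1.44  1.52]
now (np.int64(211), array([0.1883, 0.1936, 0.1945, 0.1953, 0.1964]))
start (np.int64(635), array([0.1754, 0.1773, 0.1779, 0.1785, 0.1797]))
now (np.int64(475), array([0.1942, 0.1952, 0.1957, 0.1963, 0.1974]))
start (np.int64(468), array([0.1775, 0.1786, 0.1792, 0.1796, 0.1808]))
scene 155 grip top [0.5744 0.5789 0.5813] [0.5299 0.0421 0.2295]
scene 71 grip top [0.2458 0.2467 0.2481] [0.5319 0.2717 0.2336]
scene 116 grip top [0.214  0.2155 0.2166] [0.5304 0.0422 0.2072]
scene 150 grip top [0.2294 0.2305 0.2315] [0.531  0.2671 0.2226]
side 129 grip top [0.231  0.2322 0.2336] [0.523  0.0496 0.2217]
side 154 grip top [0.2473 0.2485 0.2493] [0.5243 0.2746 0.2395]
side 130 grip top [0.2142 0.2151 0.2165] [0.5229 0.049  0.2037]
side 155 grip top [0.2313 0.2322 0.2328] [0.524  0.2741 0.223 ]
```

Ring top is now about 0.195, which puts the underside at about 0.1795. Releasing and heading for the elbow grip.

Call:
carry_out(moves=[[0,0,0,0,0,0],[0,0,0,0,0,0],[0,0,0,0,0,0],[0,0,-0.7,0,0,0],[0,0,-0.7,0,0,0],[0,0,-0.7,0,0,0],[0,0,0,0,0,0.936],[0,0,0,0,0,0.936],[0,0,0,0,0,0.936],[0,0,0,0,0,0.936],[0,0,0,0,0,0.936],[0,0,0,0,0,0.936],[0,0,0,0,0,0.936],[0,0,0,0,0,0.936],[0,0,0,0,0,0.936],[0,0,0,0,0,0.936],[0,0,0,0,0,0.936],[0,0,0,0,0,0],[0,0,0,0,0,0]], fingers=70)

```text
time: 59.12
ee_pos: [0.6173, 0.1492, 0.3206]
eef_rot: [0.439, 0.898, -0.0, 0.0]
ft_force: [-1.0, 0.1, -0.8]
width: 0.0698
grip_force: 0.0
```

```bash
cat > grips.py <<'E'
from h import *
from bench import viewer
def grips(lo=.222):
    """grip axes: triangulate top-of-stub pixel blobs, x from side cam surface, y from scene cam"""
    out={}
    for n,b in(("scene",.0012),("side",-.0016)):
        c=viewer.camera(n);P=cloud(c);hsv=cv2.cvtColor(c["pixels"],cv2.COLOR_RGB2HSV);Z=P[...,2]-b
        m=(hsv[...,2]<75)&(Z>lo-.04)&(Z<.252)&(P[...,0]>.35)&(P[...,0]<.78)&(abs(P[...,1])<.36)
        for bl,ce,s in blobs(c,m,40):
            q=P[bl]; zt=np.percentile(q[:,2]-b,93); t=q[q[:,2]-b>zt-.004]
            if len(t)<5: continue
            (x,y),rr=cv2.minEnclosingCircle(t[:,:2].astype(np.float32))
            print(n,ce.round(),s[4],"top centre",np.round([x,y,rr],4),"zt",zt.round(4))
    s,M=st(); return s,M
if __name__=="__main__":
    grips(); to(.5262,.2680,.23)
    import lens
    for n,b in(("scene",.0012),("side",-.0016)): print("ring",lens.lens(viewer.camera(n),b))
E
python3 grips.py
```

```text
scene [342. 204.] 120 top centre [0.5266 0.041  0.009 ] zt 0.232
scene [463. 213.] 40 top centre [0.533  0.2738 0.0036] zt 0.2408
side [348. 250.] 130 top centre [0.5216 0.0489 0.0064] zt 0.2333
side [299. 329.] 163 top centre [0.5249 0.2698 0.0097] zt 0.2494
t 59.23 tcp [0.6173 0.1492 0.3206] psi 127.81 tilt 0.01 F [0.2 0.3 0.3] w 0.0701 g 0.0 q [ 0.2   0.41 -0.72  1.26  0.27  1.56  0.18]
t 59.23 tcp [0.6173 0.1492 0.3206] psi 127.81 tilt 0.01 F [0.2 0.3 0.3] w 0.0701 g 0.0 q [ 0.2   0.41 -0.72  1.26  0.27  1.56  0.18]
units [3.743 0.021 2.265]
ring (np.int64(706), array([0.1894, 0.1934, 0.1942, 0.1948, 0.1961]))
ring (np.int64(482), array([0.1942, 0.1952, 0.1957, 0.1964, 0.1975]))
```

Call:
carry_out(moves=[[0.624,0.003,0,0,0,0],[0.624,0.003,0,0,0,0],[0.624,0.003,0,0,0,0],[0.624,0.003,0,0,0,0],[0.624,0.003,0,0,0,0],[0.624,0.003,0,0,0,0],[0,0,0,0,0,0],[0,0,0.6,0,0,0],[0,0,0.6,0,0,0],[0,0,0.6,0,0,0],[0,0,0.46,0,0,0],[0,0,0,0,0,0]], fingers=60)

```text
time: 60.82
ee_pos: [0.526, 0.2676, 0.2291]
eef_rot: [0.441, 0.898, -0.001, -0.001]
ft_force: [0.6, 0.4, 0.2]
width: 0.0601
grip_force: 0.0
```

Call:
carry_out(moves=[[0,0,0,0,0,0],[0,0,0,0,0,0],[0,0,0,0,0,0],[0,0,0,0,0,0],[0,0,0,0,0,0],[0,0,0,0,0,0],[0,0,0,0,0,0],[0,0,0,0,0,0]], fingers=8, force=12)

```text
time: 61.82
ee_pos: [0.5265, 0.2683, 0.2304]
eef_rot: [0.441, 0.898, 0.0, 0.0]
ft_force: [3.2, 2.4, -1.0]
width: 0.0173
grip_force: 12.0
```

```bash
python3 -c "
from h import *
st()"
```

```text
t 61.83 tcp [0.5265 0.2683 0.2304] psi 127.70 tilt 0.04 F [ 3.2  2.4 -1. ] w 0.0173 g 12.0 q [ 0.08  0.36 -0.79  1.53  0.26  1.36 -0.07]
```

Call:
carry_out(moves=[[-0.0116,-0.2943,0,0,0,-0.5625],[-0.0116,-0.2943,0,0,0,-0.5625],[-0.0116,-0.2943,0,0,0,-0.5625],[-0.0116,-0.2943,0,0,0,-0.5625],[-0.0116,-0.2943,0,0,0,-0.5625],[-0.0116,-0.2943,0,0,0,-0.5625],[-0.0116,-0.2943,0,0,0,-0.5625],[-0.0116,-0.2943,0,0,0,-0.5625]])

```text
time: 62.82
ee_pos: [0.4742, 0.192, 0.2305]
eef_rot: [0.14, 0.99, 0.001, 0.001]
ft_force: [5.2, 4.1, -1.9]
width: 0.0176
grip_force: 12.0
```

```bash
python3 -c "
from h import *
s,M=st(); d=s['ee_pos'][:2]-np.array([.6175,.1503]); print(np.hypot(*d),np.degrees(np.arctan2(d[1],d[0])))"
```

```text
t 62.83 tcp [0.4742 0.192  0.2305] psi 163.88 tilt 0.10 F [ 5.2  4.1 -1.9] w 0.0176 g 12.0 q [ 0.34  0.17 -0.89  1.73  0.14  1.3   0.71]
0.14923536040721452 163.7657689726329
```

Call:
carry_out(moves=[[-0.0116,-0.2943,0,0,0,-0.5625],[-0.0116,-0.2943,0,0,0,-0.5625],[-0.0116,-0.2943,0,0,0,-0.5625],[-0.0116,-0.2943,0,0,0,-0.5625],[-0.0116,-0.2943,0,0,0,-0.5625],[-0.0116,-0.2943,0,0,0,-0.5625],[-0.0116,-0.2943,0,0,0,-0.5625],[-0.0116,-0.2943,0,0,0,-0.5625],[0,0,0,0,0,0],[0,0,0,0,0,0],[0,0,0,0,0,0],[0,0,0,0,0,0]])

```text
time: 64.32
ee_pos: [0.4767, 0.0989, 0.2302]
eef_rot: [-0.171, 0.985, -0.0, -0.0]
ft_force: [-0.4, 0.0, 1.4]
width: 0.0174
grip_force: 12.0
```

Call:
carry_out(moves=[[0,0,0,0,0,0],[0,0,0,0,0,0],[0,0,0,0,0,0],[0,0,-0.75,0,0,0],[0,0,-0.75,0,0,0],[0,0,-0.75,0,0,0],[0,0,0,0,0,0]], fingers=60)

```text
time: 65.2
ee_pos: [0.4777, 0.0992, 0.3222]
eef_rot: [-0.171, 0.985, -0.0, 0.002]
ft_force: [0.6, 0.3, -1.3]
width: 0.0597
grip_force: 0.0
```

Run:
```python
from grips import *
grips()
c=viewer.camera("scene");cv2.imwrite("pics/s3.png",c["pixels"][:,:,::-1])
```

```text
scene [373. 182.] 126 top centre [0.4774 0.0989 0.0094] zt 0.2483
scene [327. 274.] 135 top centre [0.6911 0.0282 0.0087] zt 0.2325
side [279. 221.] 120 top centre [0.69   0.0309 0.0095] zt 0.2331
side [360. 272.] 140 top centre [0.4765 0.1022 0.0102] zt 0.2484
t 65.30 tcp [0.4768 0.0988 0.3199] psi -160.30 tilt 0.01 F [ 0.4 -0.3 -1.3] w 0.0601 g 0.0 q [ 0.56  0.05 -0.87  1.64  0.03  1.47  1.6 ]
```

View pics/s3.png

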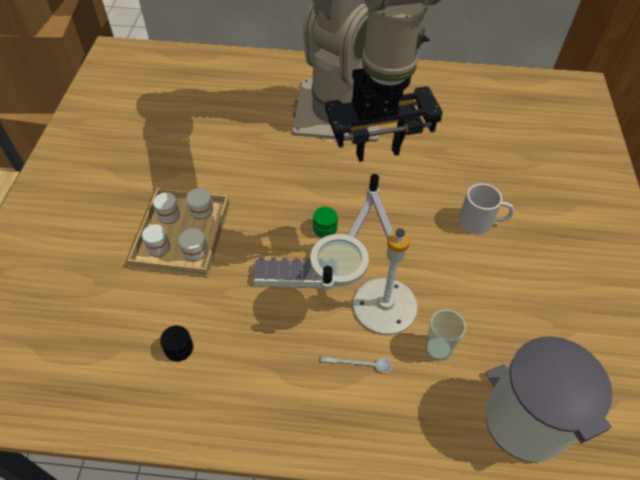

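Scene: the inner arm is swung out, with the elbow grip at (373,182), head grip at (327,274) and the outer arm still folded. Next is the head grip.

Call:
carry_out(moves=[[0,0,0,0,0,0.945],[0,0,0,0,0,0.945],[0,0,0,0,0,0.945],[0,0,0,0,0,0.945],[0,0,0,0,0,0.945],[-0.703,0,0,0,0,0],[-0.703,0,0,0,0,0],[-0.703,0,0,0,0,0],[-0.703,0,0,0,0,0],[-0.703,0,0,0,0,0],[-0.703,0,0,0,0,0],[-0.703,0,0,0,0,0],[-0.703,0,0,0,0,0],[0,0,0,0,0,0],[0,0,0,0,0,0]])

```text
time: 67.22
ee_pos: [0.6901, 0.0296, 0.3194]
eef_rot: [0.157, 0.988, 0.0, -0.001]
ft_force: [0.1, 1.2, -0.7]
width: 0.06
grip_force: 0.0
```

```bash
python3 -c "
from h import *
to(.6907,.0290,.217)"
```

```text
t 67.22 tcp [0.6901 0.0296 0.3194] psi 161.95 tilt 0.08 F [ 0.1  1.2 -0.7] w 0.0600 g 0.0 q [ 0.34  0.56 -0.75  1.08  0.37  1.63  0.94]
units [-0.022 -0.01   2.561]
```

Call:
carry_out(moves=[[-0.02,-0.01,0.6,0,0,0],[0,0,0.6,0,0,0],[0,0,0.6,0,0,0],[0,0,0.6,0,0,0],[0,0,0.16,0,0,0],[0,0,0,0,0,0]])

```text
time: 67.97
ee_pos: [0.691, 0.0285, 0.2184]
eef_rot: [0.157, 0.988, -0.0, 0.0]
ft_force: [0.5, -0.0, -0.0]
width: 0.0598
grip_force: 0.0
```

Call:
carry_out(moves=[[0,0,0,0,0,0],[0,0,0,0,0,0],[0,0,0,0,0,0],[0,0,0,0,0,0],[0,0,0,0,0,0],[0,0,0,0,0,0],[0,0,0,0,0,0]], fingers=8, force=8)

```text
time: 68.85
ee_pos: [0.6913, 0.0283, 0.2178]
eef_rot: [0.157, 0.988, -0.0, 0.0]
ft_force: [0.3, 0.1, 1.0]
width: 0.0177
grip_force: 8.0
```

```bash
python3 -c "
from h import *
s,M=st(); d=s['ee_pos'][:2]-np.array([.4767,.0989]); print(np.hypot(*d),np.degrees(np.arctan2(d[1],d[0])))"
```

```text
t 68.85 tcp [0.6913 0.0283 0.2178] psi 161.90 tilt 0.00 F [0.3 0.1 1. ] w 0.0177 g 8.0 q [ 0.37  0.59 -0.74  1.25  0.39  1.44  0.92]
0.2259430858072901 -18.203320799390582
```

Call:
carry_out(moves=[[0.0058,-0.2563,0,0,0,0.325],[0.0058,-0.2563,0,0,0,0.325],[0.0058,-0.2563,0,0,0,0.325],[0.0058,-0.2563,0,0,0,0.325],[0.0058,-0.2563,0,0,0,0.325],[0.0058,-0.2563,0,0,0,0.325],[0.0058,-0.2563,0,0,0,0.325],[0.0058,-0.2563,0,0,0,0.325],[0.0058,-0.2563,0,0,0,0.325],[0.0058,-0.2563,0,0,0,0.325],[0.0058,-0.2563,0,0,0,0.325],[0.0058,-0.2563,0,0,0,0.325],[0.0058,-0.2563,0,0,0,0.325],[0.0058,-0.2563,0,0,0,0.325],[0.0058,-0.2563,0,0,0,0.325],[0.0058,-0.2563,0,0,0,0.325],[0,0,0,0,0,0],[0,0,0,0,0,0],[0,0,0,0,0,0]])

```text
time: 71.22
ee_pos: [0.5907, -0.0966, 0.2178]
eef_rot: [0.498, 0.867, -0.0, 0.0]
ft_force: [-1.5, 2.2, -1.7]
width: 0.0174
grip_force: 8.0
```

Call:
carry_out(moves=[[0,0,0,0,0,0],[0,0,0,0,0,0],[0,0,0,0,0,0],[0,0,-0.75,0,0,0],[0,0,-0.75,0,0,0],[0,0,-0.75,0,0,0],[0,0,-0.75,0,0,0],[-0.6,0,-0.5,0,0,0],[-0.6,0,-0.5,0,0,0],[-0.6,0,-0.5,0,0,0],[-0.6,0,0,0,0,0],[-0.6,0,0,0,0,0],[0,0,0,0,0,0]], fingers=60)

```text
time: 72.85
ee_pos: [0.6514, -0.202, 0.3968]
eef_rot: [0.499, 0.867, -0.0, -0.0]
ft_force: [0.3, -0.2, -1.1]
width: 0.0602
grip_force: 0.0
```

Run:
```python
from grips import *
from lens import lens
import j
grips()
for n,b in(("scene",.0012),("side",-.0016)):
    c=viewer.camera(n);print("ring",lens(c,b,.5625,-.048))
    cv2.imwrite(f"pics/{n}4.png",c["pixels"][:,:,::-1])
```

```text
jar [201. 199.] 227 [ 0.4033 -0.2951  0.0293] 0.0566
jar [164. 201.] 290 [ 0.4277 -0.3676  0.0273] 0.0625
jar [154. 233.] 349 [ 0.5211 -0.3664  0.0263] 0.0622
jar [191. 238.] 429 [ 0.5209 -0.2838  0.0294] 0.0562
jar [439. 348.] 127 [0.728  0.2526 0.0183] 0.0588
jar [408. 183.] 199 [ 0.5239 -0.3645  0.0271] 0.059
jar [443. 193.] 203 [ 0.4255 -0.3675  0.0279] 0.0592
jar [397. 205.] 266 [ 0.5256 -0.2825  0.0303] 0.0535
jar [443. 216.] 281 [ 0.4037 -0.2938  0.0322] 0.0537
scene [373. 182.] 126 top centre [0.4773 0.0999 0.0088] zt 0.2482
scene [266. 224.] 123 top centre [ 0.5896 -0.0948  0.0087] zt 0.2326
side [346. 198.] 115 top centre [ 0.5893 -0.0942  0.0091] zt 0.2332
side [360. 272.] 144 top centre [0.4762 0.101  0.0097] zt 0.2489
t 73.05 tcp [ 0.651  -0.1991  0.3983] psi 120.37 tilt 0.03 F [0.7 0.5 0.3] w 0.0602 g 0.0 q [ 0.56  0.5  -0.58  0.94  0.27  1.76  0.62]
ring (np.int64(665), array([0.1906, 0.1939, 0.1946, 0.1953, 0.1964]))
ring (np.int64(391), array([0.1938, 0.1951, 0.1957, 0.1961, 0.1972]))
```

View pics/scene4.png

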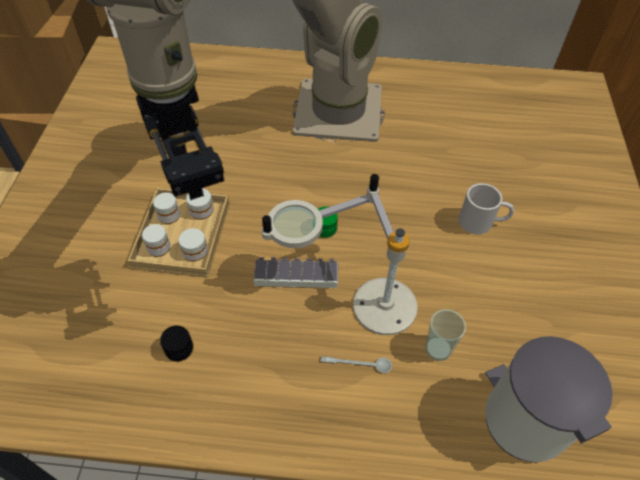

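View pics/side4.png

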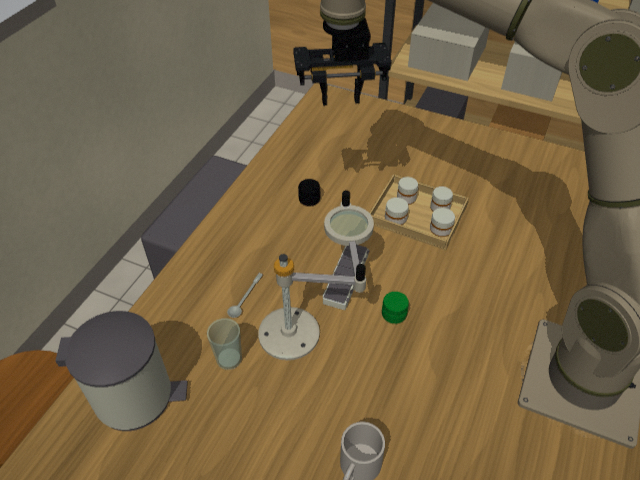

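Scene: the lens ring at (295,223) sits above the organizer (295,272), allowing for parallax. Head grip measures about (0.590, -0.095) and the lens underside about 0.179. One jar was nudged inside the tray to (0.4035, -0.294), but it is still upright on the floor, at tray x ≈ -0.072. The mug, tumbler, spoon and organizer are unmoved.

```bash
python3 -c "
from bench import r
print(r.close_job())"
```

```text
the job is handed in; nothing more can be done
None
```

I handed in the job, and the interface gave no verdict: by my last camera check all four jars stand upright in the tray, the lens underside is at about 179 mm, and the lens is within a few millimetres of the organizer's centre.

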